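Lock the battery pack into its charging cradle

TASK

Lift the black tweezers off the charging cradle and lay them flat on the bench, clear of the cradle. Then fit the longer of the two battery packs: slip one of its ends in at a slant under the cradle's fixed lip, then rock the other end down until the pack lies flat on the pocket floor and the sprung catch has snapped back over it. Leave the short pack and the other things on the bench where they are.

Things in the scene. Friction and masses are not known exactly. Their poses are not given: they have to be found in the camera images.
- cradle: grey plastic charging cradle for one battery pack, fixed, base 166 x 66 mm. Origin on the bench under the middle of its pocket. x runs along the pocket from the end with the fixed lip (-x, nearer the robot) to the end with the sprung catch (+x); z up. A cable boss sticks out at the lip end to x = -92 mm; behind the catch it reaches x = +90 mm, guides beside the catch 50.5 mm above the bench
- pocket (a point): middle of the pocket's floor, 14 mm above the bench, axes as the cradle's. Pocket 103 mm long (x -51.5 to +51.5 mm) by 43 mm wide. Its side walls flare outward to 48 mm between their rims, which stand 9 mm above the floor; outer faces 30 mm either side of the middle. Under the catch the end stop is only 6 mm above the floor
- lip (a point): middle of the inner lower edge of the fixed lip: 45.5 mm to -x of the pocket's middle, 28 mm above its floor. The lip is 34 mm wide and reaches 6 mm in over the pocket from the top of the end wall (55 mm wide, inner face at x = -51.5 mm), whose top is 46.5 mm above the bench
- catch (a joint): sliding black catch, 24 mm wide, in m: 0 closed (starts there), up to 0.014 pushed back along the cradle's +x. Spring 0.8 N at 0, 1.6 N at 0.006. Top 57 mm above the bench. Its front is a ramp 56 degrees steep, from the tip up to x = +53.5 mm at the top, so that a pack pressed down on it with about 5 N pushes it back; then it snaps closed over the pack
- catch_tip (a point): front edge of the catch, the foot of its ramp: when closed 45.8 mm to +x of the pocket's middle (5.7 mm over the pocket) and 31.5 mm above the pocket's floor; the catch's underside is 28.5 mm above the floor, so a seated pack lies below it with 2.5 mm to spare. Overhead: the front of a fixed air duct is about 0.15 m behind the pocket's middle, 0.32 to 0.44 m above the bench
- pack_long: the longer battery pack, a black plastic block 100 (x) x 40 (y) x 26 (z) mm, about 0.24 kg, both ends alike. Origin in the middle of its underside. Lies flat on the bench nearer than the cradle and to its left or to its right, the short one on the other side
- pack_short: the shorter battery pack, same look and section, 70 (x) x 40 (y) x 26 (z) mm; to be left alone. Origin in the middle of its underside
- tweezers: black tweezers, 12 (x) x 122 (y) x 9 (z) mm, 0.02 kg, solid as one bar; at the start they lie across the pocket, crosswise on the rims of its side walls. Origin in the middle of their underside
- flux_tin: open round tin, 74 mm across, 26 mm high; bystander, loose. Origin under its middle
- masking_tape: roll of masking tape lying flat, 100 mm across, 25 mm high; bystander, loose. Origin under its middle
- drink_can: drink can, upright, 66 mm across, 115 mm high; bystander, loose. Origin under its middle
- green_board: small green circuit board, 50 (x) x 70 (y) x 16 (z) mm; bystander, loose. Origin under its middle
- bottle: white dropper bottle, upright, 41 mm across, 128 mm high; bystander, loose. Origin under its middle
- mat (a point): middle of the top of the cutting mat to the left of the cradle: flat, fixed, 297 x 370 x 3 mm, long side turned about 16 degrees clockwise (seen from above) from the y direction; the green board and the bottle stand on it. It counts as bench
- lamp (a point): middle of the big round white head of the magnifier lamp, a fixed obstacle: a disc 245 mm across and 27 mm thick, its right edge (-y) tilted down 36 degrees, so that it spans 0.23 to 0.39 m above the bench. Its holder and arm run from the head's left side (about 20 mm nearer the robot, 0.15 m to the left, 0.1 m higher than the head's middle) to the left rear. Pass in front of it

How it is judged:
By the outcome, as a careful person would: the job done as asked, in the order asked, and still so for the second after the job is handed in, with the robot touching nothing.
It also fails if it takes over 58 s, if anything falls off the work surface, if the arm or the gripper's body presses on something with over 40 N, if the wrist force passes 120 N, or if a joint passes its speed limit or range.

ROBOT

A 7-joint arm with a two-finger parallel gripper is mounted at the origin on a cart in front of the work surface, level with it; the furniture and walls round the work are solid. World frame = base frame: x ahead of the robot, y to its left, z up, the work surface at z = 0. Lengths are in m, angles in rad, forces in N, time in s.
With the tool pointing down it reaches from about 0.4 to 0.875 m from the base axis. Payload 6.5 kg.
Tool frame: the origin (TCP) lies midway between the tips of the shut fingers; the grasp point (between the pads) lies 19 mm behind it (bot.grip_point_offset is the distance from the TCP to the grasp point, in m); z points along the fingers, y is the line along which they close (so a half turn about z gives the same grasp; the last joint's range is limited). The gripper opens to 88 mm and grips with 3 to 60 N. Pads are 18 mm wide; open, the fingers measure 123 mm over their backs; the gripper's body (75 mm by 187 mm) begins 45 mm behind the grasp point.
Start: joints at [1.083, 0.536, -0.004, 1.538, 0.003, 1.067, -0.071], TCP at [0.266, -0.593, 0.239] pointing down, gripper open.
Joint ranges: [-2.7, 2.7], [-0.37, 2.16], [-1.27, 1.26], [0.24, 2.4], [-1.31, 4.45], [0.19, 1.91], [-2.76, 2.76]. Speed limits (rad/s): [2.39, 2.39, 3.14, 3.14, 3.14, 3.14, 3.14].

INTERFACE

Orientations are given as a rotation vector (axis times angle).
In Python, from rig import bot gives the robot as it stands.
- The arm moves only by the tool carry_out, never from a script. Its arguments are lists of equal length, an entry for each row: "offset": the shift along the tool's x, y, z in cm, a list of three; "turn": the turn, a rotation vector about the tool's x, y, z in rad, a list of three; "fingers": the gripper command: -1 is shut, 1 is fully open, values between are in proportion. A call has 1 to 10 rows; each row is the pose to reach, as a shift and turn from the pose commanded when the call began, along the tool's axes at that moment; what a row does not reach only later rows make up. A row lasts 1/12 s, in which the tool goes at most 41.7 mm and 7.16 degrees, less where a joint would pass 70% of its speed; a pose out of reach is approached as far as the arm can. A call with a gripper value outside its range is refused whole. The fingers move at their own pace and stop on an object; "force" is the grip in N (left out, the last holds). Time passes only in rows, so rows that repeat a pose let the fingers close. It gives the time, the measured TCP pose, the force, the opening and the grip force at its end, in the units of the state.
- bot.get_obs(): the state, without advancing time (a new reading comes with each control period).
- bot.read_camera(name): name is "side" or "top"; returns the picture (400x640x3 uint8, red, green, blue); there is no depth.
- bot.calibration(name): a dict with "fx", "fy", "cx", "cy" (pixels), "camera_from_world" (4x4, takes a point from world to camera coordinates). Camera axes: x right, y up, looking along -z (the intrinsics and any distortion apply to the point x, -y, -z); pixel columns grow to the right and rows downward; lengths in m; the calibration is good to about 2 mm. A picture is of the moment at which its call begins. calibration takes no time and is no camera call.
- bot.close_job(): hands the job in; it is judged then, once.
The state is a dict: "time_s": time; "joint_pos": joint angles; "joint_velocities": joint speeds; "tau": joint torques, N m; "tool_pos": TCP position; "tool_rot": TCP orientation; "contact_force": force on the tool from outside, world axes, zero at the start; "wrist_torque": the same for the moment, N m; "finger_gap": opening from 0.0 (shut) to 1.0 (fully open); "gripper_force": force on a finger pad.
Only numpy, scipy, OpenCV 4.12 (cv2) and the standard library are available. Lean on these libraries where they do the work, as an engineer would, in place of code of your own. Each camera call takes 0.05 s, during which the arm holds its last target. There are 200 camera calls.

## Working session

There is one attempt and no reset: what is moved stays moved. The work goes in short steps, Python scripts to look and compute and a tool call to move; the robot and the scene stay as the last step left them, time stands still between calls to the robot, and variables do not carry over. Pictures are saved under pics/ and viewed, at most 10 in all, crops included, and the job is handed in when it is done.

Besides the shell and the picture viewer there is one more tool, called after "Call:" by a JSON object that holds its "op" and its "data". carry_out: Moves the arm, as the interface text tells. Its arguments: {"type":"object","properties":{"offset":{"type":"array"},"turn":{"type":"array"},"fingers":{"type":"array"},"force":{"type":"number"}},"required":["offset","turn","fingers"]}

```bash
mkdir -p pics
python3 - <<'E'
from rig import bot
import cv2
for n in("top","side"):
    im=bot.read_camera(n); cv2.imwrite(f"pics/{n}0.png",im[:,:,::-1])
    print(n,bot.calibration(n))
print(bot.get_obs(),bot.grip_point_offset)
E
```

```text
top {'fx': 427.46668424651284, 'fy': 427.46668424651284, 'cx': 321.46708361366535, 'cy': 201.34220803557946, 'camera_from_world': array([[ 0.02695285, -0.99962849, -0.0040518 , -0.16949419],
       [ 0.9903086 ,  0.02614868,  0.1364006 , -0.55130709],
       [-0.13624398, -0.00768892,  0.99064548, -1.33969918],
       [ 0.        ,  0.        ,  0.        ,  1.        ]])}
side {'fx': 409.34410936317386, 'fy': 409.34410936317386, 'cx': 321.5814463381283, 'cy': 198.60467531483255, 'camera_from_world': array([[-0.98509712,  0.17114362,  0.01713275,  0.55922773],
       [-0.11759961, -0.7428726 ,  0.65902248, -0.18594137],
       [ 0.12551494,  0.64718634,  0.75192808, -1.24263686],
       [ 0.        ,  0.        ,  0.        ,  1.        ]])}
{'time_s': 0.1, 'joint_pos': array([ 1.0827688 ,  0.53708921, -0.0043872 ,  1.5387342 ,  0.00258534,
        1.06732042, -0.07118935]), 'joint_velocities': array([-0.00112237, -0.0018663 , -0.00045179, -0.00076379,  0.00025965,
       -0.00125294, -0.00058927]), 'tau': array([ 1.98553338e-03, -5.72081244e+01,  9.93594043e-01, -2.52230930e+01,
       -5.61723544e-02,  1.35137732e-02,  5.32896377e-05]), 'tool_pos': array([ 0.26587022, -0.59254382,  0.2379436 ]), 'tool_rot': array([-3.07051810e+00, -6.57441259e-01,  7.02605374e-04]), 'contact_force': array([-1.16095797,  0.13816803, -0.2001561 ]), 'wrist_torque': array([0.00491854, 0.00152267, 0.00559679]), 'gripper_force': 0.0, 'finger_gap': 0.9987663510723896} 0.0187
```

View pics/top0.png

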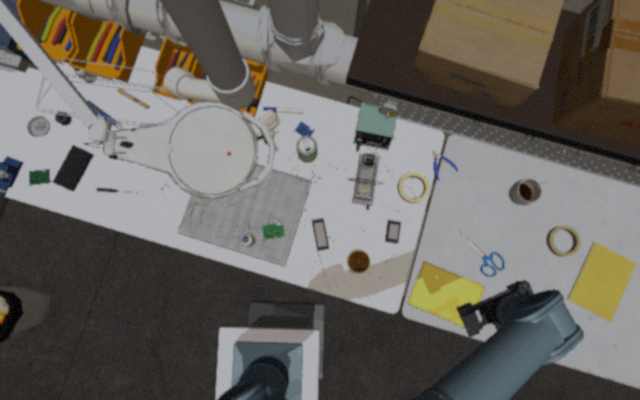

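View pics/side0.png

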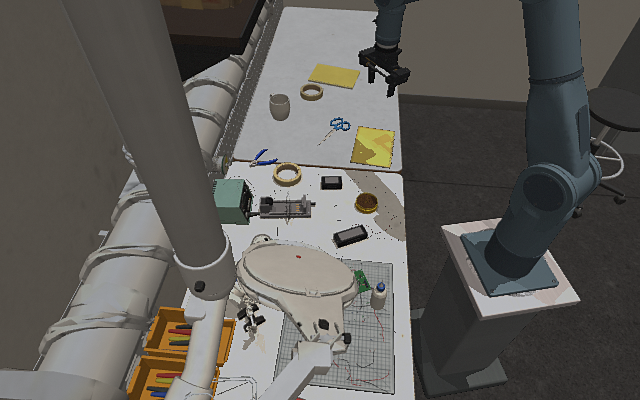

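The top view shows the cradle at about (366,180) with the tweezers across it, the long pack at (320,234), the short pack at (393,231), the tin at (358,261) and the tape at (412,187). I'll enlarge both views.

Run:
```python
import cv2
a=cv2.imread("pics/top0.png")[135:255,300:440]; cv2.imwrite("pics/topc.png",cv2.resize(a,None,fx=5,fy=5,interpolation=cv2.INTER_CUBIC))
a=cv2.imread("pics/side0.png")[160:250,240:360]; cv2.imwrite("pics/sidec.png",cv2.resize(a,None,fx=6,fy=6,interpolation=cv2.INTER_CUBIC))
```

```text
(no output)
```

View pics/topc.png

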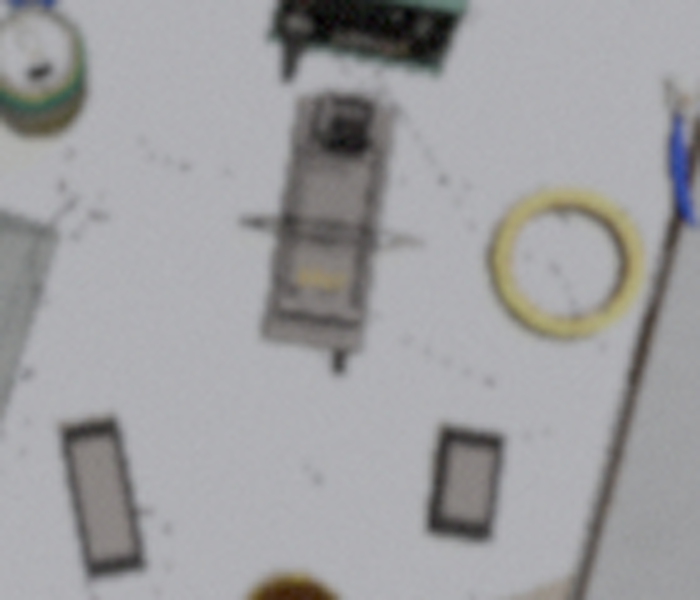

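View pics/sidec.png

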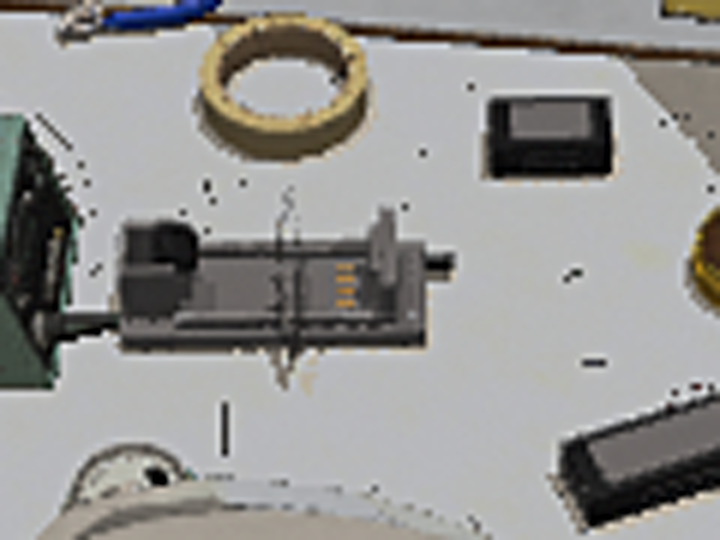

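The top crop shows the tweezers' ends at about (240,221) and (420,241), and the long pack's top corners at (62,428), (115,415), (145,567) and (90,578). In the side crop, the cradle's near bottom edge runs from (120,350) to (425,348). Next step is fitting the poses.

```bash
cat > h.py <<'E'
from rig import bot
import numpy as np, cv2
from scipy.optimize import least_squares
from scipy.spatial.transform import Rotation as R
C={n:bot.calibration(n) for n in("top","side")}
def proj(n,P):
    c=C[n];P=np.atleast_2d(P);q=P@c["camera_from_world"][:3,:3].T+c["camera_from_world"][:3,3]
    return np.c_[c["cx"]+c["fx"]*q[:,0]/-q[:,2],c["cy"]+c["fy"]*-q[:,1]/-q[:,2]]
def place(pose,L):
    x,y,a=pose;L=np.atleast_2d(L);c,s=np.cos(a),np.sin(a)
    return np.c_[x+c*L[:,0]-s*L[:,1],y+s*L[:,0]+c*L[:,1],L[:,2]]
def back(n,uv,z):
    return least_squares(lambda p:(proj(n,[[p[0],p[1],z]])-uv).ravel(),[.6,0]).x
def fit(obs,x0):
    f=lambda p:np.concatenate([(proj(n,place(p,L))-np.array(uv)).ravel() for n,L,uv in obs])
    r=least_squares(f,x0,loss="soft_l1");return r.x,f(r.x)
tc=lambda p:(np.array(p,float)+.5)/5-.5+[300,135]
sc=lambda p:(np.array(p,float)+.5)/6-.5+[240,160]
E
python3 - <<'E'
from h import *
np.set_printoptions(precision=4,suppress=True)
z=.026
q=np.array([back("top",tc(p),z) for p in [(62,428),(115,415),(145,567),(90,578)]])
print("long corners",q,"c",q.mean(0),"sides",np.linalg.norm(np.roll(q,-1,0)-q,axis=1))
d=(q[0]+q[1]-q[2]-q[3]);print("yaw",np.arctan2(d[1],d[0]))
s=[back("top",tc(p),z) for p in [(443,425),(503,432),(490,540),(430,530)]];print("short",np.mean(s,0))
t=np.array([back("top",tc(p),.0275) for p in [(240,221),(420,241)]]);d=t[0]-t[1];print("tw",t,t.mean(0),np.linalg.norm(d),np.arctan2(-d[0],d[1]))
ts=np.array([back("side",sc(p),.0275) for p in [(285,385),(290,195)]]);print("tw side",ts,ts.mean(0),np.linalg.norm(ts[0]-ts[1]))
obs=[("top",[[-.083,.033,.003],[-.083,-.033,.003]],tc([(262,338),(357,352)])),
("top",[[-.0915,0,.02]],tc([(338,372)])),
("side",[[.083,.033,0],[-.083,.033,0]],sc([(120,350),(425,348)]))]
p,r=fit(obs,[.75,-.1,0]);print("cradle",p,r)
for nm,uv,zz in[("tin",(358,261),.026),("tape",(412,187),.025),("can",(307,142),.115),("board",(273,231),.02),("bottle",(246,240),.13),("lamp",(215,150),.31)]:print(nm,back("top",uv,zz))
for n in C:
    im=cv2.imread(f"pics/{n}0.png")
    o=(300,135,140,120,5) if n=="top" else (240,160,130,90,6)
    k=o[4];im=cv2.resize(im[o[1]:o[1]+o[3],o[0]:o[0]+o[2]],None,fx=k,fy=k,interpolation=cv2.INTER_CUBIC)
    def poly(L,pose,col):
        u=(proj(n,place(pose,L))-np.array(o[:2])+.5)*k-.5
        cv2.polylines(im,[np.int32(u)],True,col,1)
    b=lambda X0,X1,Y,Z:[[X0,Y,Z],[X1,Y,Z],[X1,-Y,Z],[X0,-Y,Z]]
    poly(b(-.083,.083,.033,0),p,(0,0,255));poly(b(-.0515,.0515,.0215,.014),p,(0,255,0));poly([[-.0455,.017,.0465],[-.0455,-.017,.0465],[-.0455,-.017,.042],[-.0455,.017,.042]],p,(255,0,0))
    poly([[.0535,.012,.057],[.0535,-.012,.057],[.0458,-.012,.0455],[.0458,.012,.0455]],p,(255,255,0))
    lp=[*q.mean(0),np.arctan2(*(q[0]+q[1]-q[2]-q[3])[::-1])]
    poly(b(-.05,.05,.02,.026),lp,(0,0,255));poly(b(-.05,.05,.02,0),lp,(0,255,0))
    cv2.imwrite(f"pics/ov_{n}.png",im)
a=cv2.imread("pics/ov_top.png");b=cv2.imread("pics/ov_side.png")
E
```

```text
long corners [[ 0.4949 -0.1257]
 [ 0.5043 -0.1597]
 [ 0.4071 -0.1815]
 [ 0.3992 -0.1465]] c [ 0.4514 -0.1534] sides [0.0353 0.0996 0.0359 0.098 ]
yaw 0.2172715717243918
short [ 0.4673 -0.3869]
tw [[ 0.6336 -0.238 ]
 [ 0.6234 -0.3557]] [ 0.6285 -0.2968] 0.11807298440501528 -0.08644606036803233
tw side [[ 0.6397 -0.2209]
 [ 0.6213 -0.3537]] [ 0.6305 -0.2873] 0.1340279555273442
cradle [ 0.6371 -0.3006 -0.1427] [ 0.263   0.1718  1.0344  0.7114 -4.9942 -3.0879  0.0211  0.108   0.1845
 -0.1813]
tin [ 0.3685 -0.2762]
tape [ 0.6124 -0.4487]
can [ 0.7293 -0.1055]
board [ 0.4571 -0.0005]
bottle [0.4212 0.0654]
lamp [0.6467 0.1261]
```

View pics/ov_top.png

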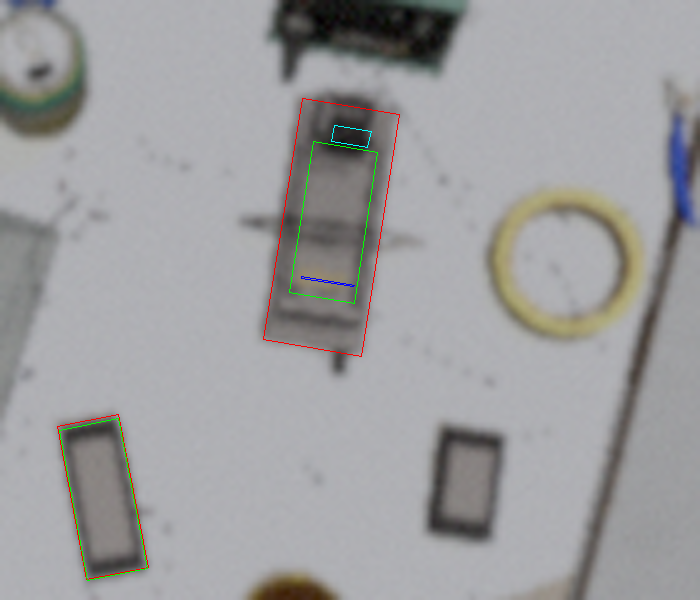

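View pics/ov_side.png

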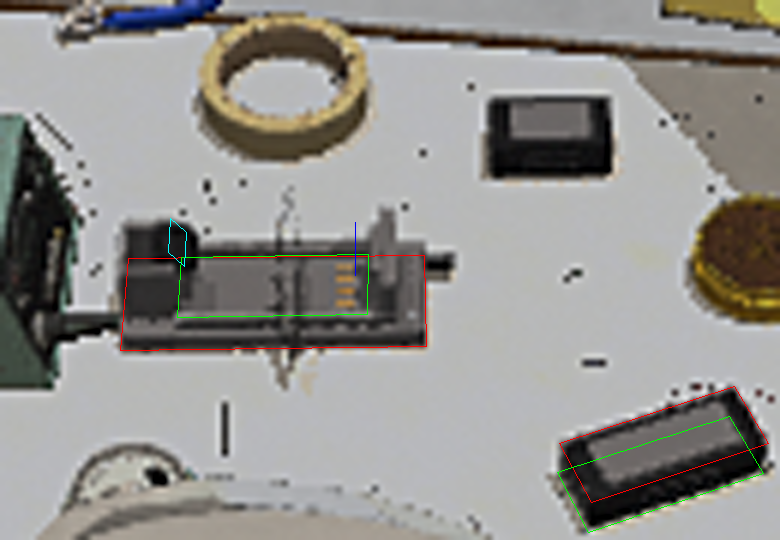

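The base evidently spans x -76..+90, because the fitted pocket sits about 7 mm too far back. That puts the cradle at about (0.630,-0.300) with yaw -0.143. The long pack fits well at (0.451,-0.153) with yaw 0.217. I'll take the tweezers first.

```bash
cat >> h.py <<'E'
np.set_printoptions(precision=4,suppress=True)
def pose(ya,tilt=0):
    "tool pointing down, tool y at world angle ya, then tilted about tool y"
    y=np.array([np.cos(ya),np.sin(ya),0]);z=np.array([0,0,-1.])
    return R.from_matrix(np.c_[np.cross(y,z),y,z])*R.from_rotvec([0,tilt,0])
def go(p,rot,o=None):
    o=o or bot.get_obs();r=R.from_rotvec(o["tool_rot"])
    print("offset",(r.inv().apply(np.array(p)-o["tool_pos"])*100).round(2),"turn",(r.inv()*rot).as_rotvec().round(4))
def st():
    o=bot.get_obs();r=R.from_rotvec(o["tool_rot"]).as_matrix()
    print("t",round(o["time_s"],2),o["tool_pos"],"F",o["contact_force"],"gap",o["finger_gap"]*88,o["gripper_force"]);print(r)
E
python3 - <<'E'
from h import *
st();go([.629,-.298,.14],pose(-.09))
E
```

```text
t 0.1 [ 0.2659 -0.5925  0.2379] F [-1.161   0.1382 -0.2002] gap 87.89143889437028 0.0
[[ 0.9123  0.4095 -0.0007]
 [ 0.4095 -0.9123  0.0014]
 [-0.0001 -0.0015 -1.    ]]
offset [ 45.19 -11.99   9.81] turn [-0.0015 -0.0007 -1.0589]
```

Call:
{"op": "carry_out", "data": {"offset": [[45.2,-12,9.8],[45.2,-12,9.8],[45.2,-12,9.8],[45.2,-12,9.8],[45.2,-12,9.8],[45.2,-12,9.8],[45.2,-12,9.8],[45.2,-12,9.8],[45.2,-12,9.8],[45.2,-12,9.8]], "turn": [[0,0,-1.059],[0,0,-1.059],[0,0,-1.059],[0,0,-1.059],[0,0,-1.059],[0,0,-1.059],[0,0,-1.059],[0,0,-1.059],[0,0,-1.059],[0,0,-1.059]], "fingers": [-0.1,-0.1,-0.1,-0.1,-0.1,-0.1,-0.1,-0.1,-0.1,-0.1]}}

```text
time_s: 0.93
tool_pos: [0.5837, -0.3349, 0.1524]
tool_rot: [-2.315, -2.122, 0.0]
contact_force: [0.1, -0.2, -0.5]
finger_gap: 0.444
gripper_force: 0.0
```

Run:
```python
from h import *
st();go([.629,-.298,.07],pose(-.09))
```

```text
t 0.93 [ 0.5837 -0.3349  0.1524] F [ 0.1409 -0.1755 -0.497 ] gap 39.07840522653637 0.0
[[ 0.0869  0.9962 -0.0007]
 [ 0.9962 -0.0869  0.0005]
 [ 0.0004 -0.0008 -1.    ]]
offset [4.06 4.2  8.24] turn [-0.0008 -0.0004  0.003 ]
```

Call:
{"op": "carry_out", "data": {"offset": [[4.06,4.2,6],[4.06,4.2,6],[4.06,4.2,6],[4.06,4.2,6],[4.06,4.2,6]], "turn": [[0,0,0],[0,0,0],[0,0,0],[0,0,0],[0,0,0]], "fingers": [-0.1,-0.1,-0.1,-0.1,-0.1]}}

```text
time_s: 1.35
tool_pos: [0.6277, -0.3004, 0.0931]
tool_rot: [-2.319, -2.119, 0.002]
contact_force: [0.2, -0.7, 0.1]
finger_gap: 0.451
gripper_force: 0.0
```

Run:
```python
from h import *
st();go([.629,-.298,.019],pose(-.09))
```

```text
t 1.35 [ 0.6277 -0.3004  0.0931] F [ 0.2202 -0.6946  0.1307] gap 39.66787880224267 0.0
[[ 0.0903  0.9959 -0.001 ]
 [ 0.9959 -0.0903 -0.0007]
 [-0.0008 -0.0009 -1.    ]]
offset [0.26 0.11 7.41] turn [-0.0009  0.0008 -0.0004]
```

Call:
{"op": "carry_out", "data": {"offset": [[0.26,0.1,2.5],[0.26,0.1,5],[0.26,0.1,6.4],[0.26,0.1,7.2],[0.26,0.1,7.2],[0.26,0.1,7.2],[0.26,0.1,7.2],[0.26,0.1,7.2],[0.26,0.1,7.2],[0.26,0.1,7.2]], "turn": [[0,0,0],[0,0,0],[0,0,0],[0,0,0],[0,0,0],[0,0,0],[0,0,0],[0,0,0],[0,0,0],[0,0,0]], "fingers": [-0.1,-0.1,-0.1,-0.1,-0.1,-1,-1,-1,-1,-1], "force": 12}}

```text
time_s: 2.18
tool_pos: [0.6302, -0.2973, 0.0222]
tool_rot: [2.318, 2.118, 0.001]
contact_force: [-0.6, 0.0, 1.8]
finger_gap: 0.14
gripper_force: 12.0
```

Call:
{"op": "carry_out", "data": {"offset": [[0,0,-3],[0,0,-7],[0,-4,-9],[0.3,-8,-9],[0.6,-12,-8],[0.8,-15.6,-6],[0.8,-15.6,-3],[0.8,-15.6,0],[0.8,-15.6,1],[0.8,-15.6,1]], "turn": [[0,0,0],[0,0,0],[0,0,0],[0,0,0],[0,0,0],[0,0,0],[0,0,0],[0,0,0],[0,0,0],[0,0,0]], "fingers": [-1,-1,-1,-1,-1,-1,-1,-1,-1,-1]}}

```text
time_s: 3.02
tool_pos: [0.4737, -0.2741, 0.0095]
tool_rot: [-2.316, -2.117, 0.002]
contact_force: [-0.3, -0.3, 0.3]
finger_gap: 0.141
gripper_force: 12.0
```

Run:
```python
from h import *
st();go([.475,-.275,.003],pose(-.09))
```

```text
t 3.02 [ 0.4737 -0.2741  0.0095] F [-0.3403 -0.2677  0.2636] gap 12.412842266999611 11.999922394752502
[[ 0.0893  0.996  -0.0035]
 [ 0.996  -0.0893  0.0018]
 [ 0.0015 -0.0036 -1.    ]]
offset [-0.07  0.14  0.65] turn [-0.0036 -0.0015  0.0005]
```

Call:
{"op": "carry_out", "data": {"offset": [[0,0,0.4],[0,0,0.8],[0,0,0.8],[0,0,0.8],[0,0,0.8],[0,0,0.8],[0,0,0.8],[0,0,0.8],[0,0,-2],[0,0,-6]], "turn": [[0,0,0],[0,0,0],[0,0,0],[0,0,0],[0,0,0],[0,0,0],[0,0,0],[0,0,0],[0,0,0],[0,0,0]], "fingers": [-1,-1,-1,-1,-0.1,-0.1,-0.1,-0.1,-0.1,-0.1]}}

```text
time_s: 3.85
tool_pos: [0.4724, -0.2736, 0.0692]
tool_rot: [-2.314, -2.115, 0.004]
contact_force: [0.3, -0.4, 2.0]
finger_gap: 0.455
gripper_force: 0.0
```

Run:
```python
from h import *
st();a=.217
go([.4514+.02*np.cos(a),-.1534+.02*np.sin(a),.09],pose(a-np.pi/2))
```

```text
t 3.85 [ 0.4724 -0.2736  0.0692] F [ 0.3384 -0.3845  2.0211] gap 40.078241126102164 0.0
[[ 0.0894  0.996  -0.0061]
 [ 0.996  -0.0894  0.0033]
 [ 0.0028 -0.0064 -1.    ]]
offset [12.4  -1.27 -2.04] turn [-0.0072  0.0016  1.2643]
```

Call:
{"op": "carry_out", "data": {"offset": [[2,0,-2],[6,-1,-2],[10,-1.27,-2],[12.4,-1.27,-2],[12.4,-1.27,-2],[12.4,-1.27,-2],[12.4,-1.27,-2],[12.4,-1.27,-2],[12.4,-1.27,-2],[12.4,-1.27,-2]], "turn": [[-0.007,0.002,1.264],[-0.007,0.002,1.264],[-0.007,0.002,1.264],[-0.007,0.002,1.264],[-0.007,0.002,1.264],[-0.007,0.002,1.264],[-0.007,0.002,1.264],[-0.007,0.002,1.264],[-0.007,0.002,1.264],[-0.007,0.002,1.264]], "fingers": [0.5,0.5,0.5,0.5,0.5,0.5,0.5,0.5,0.5,0.5]}}

```text
time_s: 4.68
tool_pos: [0.4734, -0.1503, 0.0914]
tool_rot: [3.118, 0.352, 0.009]
contact_force: [-0.4, 0.7, -0.2]
finger_gap: 0.747
gripper_force: 0.0
```

Run:
```python
from h import *
st();a=.217
go([.4514+.02*np.cos(a),-.1534+.02*np.sin(a),.0135],pose(a-np.pi/2))
im=bot.read_camera("top")[:,:,::-1];cv2.imwrite("pics/t2.png",im)
```

```text
t 4.68 [ 0.4734 -0.1503  0.0914] F [-0.3935  0.6841 -0.2459] gap 65.75679779778824 0.0
[[ 0.9748  0.223   0.0063]
 [ 0.223  -0.9748 -0.0028]
 [ 0.0055  0.0042 -1.    ]]
offset [-0.26 -0.2   7.79] turn [ 0.0041 -0.0055  0.0079]
```

Call:
{"op": "carry_out", "data": {"offset": [[-0.2,-0.2,3],[-0.2,-0.2,6],[-0.2,-0.2,7.3],[-0.2,-0.2,7.75],[-0.2,-0.2,7.75],[-0.2,-0.2,7.75],[-0.2,-0.2,7.75],[-0.2,-0.2,7.75],[-0.2,-0.2,7.75],[-0.2,-0.2,7.75]], "turn": [[0.004,-0.005,0.008],[0.004,-0.005,0.008],[0.004,-0.005,0.008],[0.004,-0.005,0.008],[0.004,-0.005,0.008],[0.004,-0.005,0.008],[0.004,-0.005,0.008],[0.004,-0.005,0.008],[0.004,-0.005,0.008],[0.004,-0.005,0.008]], "fingers": [0.5,0.5,0.5,0.5,0.5,-1,-1,-1,-1,-1], "force": 40}}

```text
time_s: 5.57
tool_pos: [0.4722, -0.1494, 0.0146]
tool_rot: [3.121, 0.35, 0.003]
contact_force: [-0.6, -0.7, 6.8]
finger_gap: 0.45
gripper_force: 40.0
```

Run:
```python
from h import *
st();
im=cv2.imread("pics/t2.png");
a=cv2.resize(im[145:245,320:420],None,fx=6,fy=6,interpolation=cv2.INTER_CUBIC)
s=bot.read_camera("side")[:,:,::-1];cv2.imwrite("pics/s2.png",s)
```

```text
t 5.57 [ 0.4722 -0.1494  0.0146] F [-0.5745 -0.7394  6.7796] gap 39.58692989710786 40.001975297927856
[[ 0.9752  0.2212  0.0019]
 [ 0.2212 -0.9752 -0.0005]
 [ 0.0017  0.0009 -1.    ]]
```

Run:
```python
import cv2,numpy as np
t=cv2.imread("pics/t2.png")[150:214,336:396]; s=cv2.imread("pics/s2.png")[190:224,250:320]
a=cv2.resize(t,None,fx=9,fy=9,interpolation=cv2.INTER_CUBIC)[:,:270*2][:, :]
b=cv2.resize(s,None,fx=8,fy=8,interpolation=cv2.INTER_CUBIC)
print(a.shape,b.shape)
a=np.rot90(a)  # 540 x 576
c=np.zeros((a.shape[0]+0,10,3),np.uint8)
cv2.imwrite("pics/a2.png",a);
out=np.zeros((600,800,3),np.uint8)
k=6
T=np.rot90(cv2.resize(t,None,fx=5,fy=5,interpolation=cv2.INTER_CUBIC));S=cv2.resize(s,None,fx=8,fy=8,interpolation=cv2.INTER_CUBIC)
out[:300,:320]=T; out[310:310+272,:560]=S
cv2.imwrite("pics/comp.png",out)
```

```text
(576, 540, 3) (272, 560, 3)
```

View pics/comp.png

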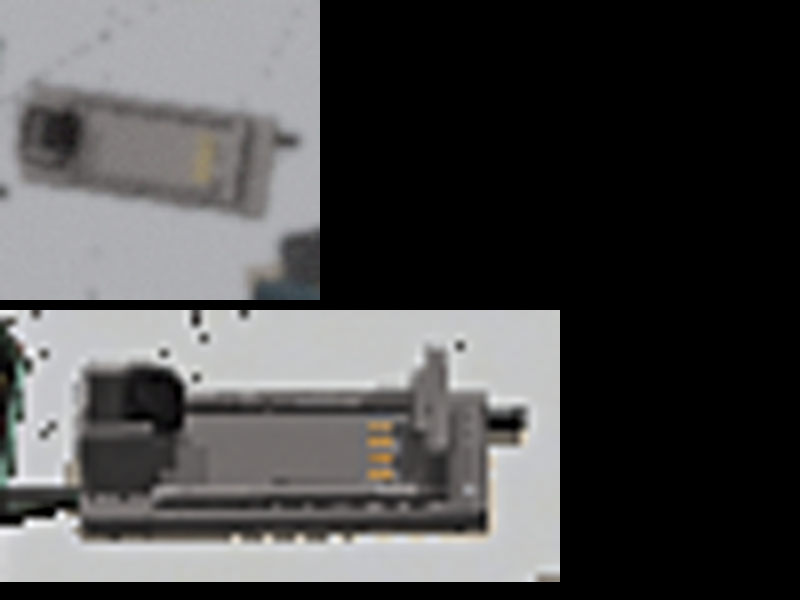

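The top strip (rotated) shows the base's end corners at (276,118) and (264,216). In the side strip, the near bottom edge runs from (82,536) to (487,533), and the lip top's far end is at about (427-447,346). The pocket is empty.

Run:
```python
from h import *
def T(c,r): return [336+(299-r+.5)/5-.5,150+(c+.5)/5-.5]
def S(c,r): return [250+(c+.5)/8-.5,190+(r-310+.5)/8-.5]
def iT(uv): return (uv[1]-150+.5)*5-.5, 299-((uv[0]-336+.5)*5-.5)
def iS(uv): return (uv[0]-250+.5)*8-.5,(uv[1]-190+.5)*8-.5+310
ot=[("top",[[-.076,-.033,.005],[-.076,.033,.005]],[T(276,118),T(264,216)]),("top",[[.05,.033,.005],],[T(25+.0*1+ (264-25)*.24,180+36*.24)])]
os_=[("side",[[.090,.033,0],[-.076,.033,0]],[S(82,536),S(487,533)])]
for nm,o in(("top",ot),("side",os_),("both",ot+os_)):
    p,r=fit(o,[.63,-.3,-.14]);print(nm,p,r.round(2))
for L in([-.0455,-.017,.0465],[-.0455,.017,.0465],[-.0455,.017,.042],[-.0575,-.017,.0465],[-.092,0,.02],[.0458,.012,.0455],[.0458,-.012,.0455]):
    print(L,"S",np.round(iS(proj("side",place(p,[L]))[0])),"T",np.round(iT(proj("top",place(p,[L]))[0])))
```

```text
top [ 0.6305 -0.2979 -0.1244] [ 0.21  0.6  -0.04  0.02 -0.18 -0.66]
side [ 0.6298 -0.3    -0.1493] [-0.17 -0.02  0.18 -0.  ]
both [ 0.6302 -0.2988 -0.1373] [ 0.18  0.78 -0.03 -0.06  0.31 -0.67 -0.17  0.53  0.24  0.06]
[-0.0455, -0.017, 0.0465] S [412. 368.] T [221. 127.]
[-0.0455, 0.017, 0.0465] S [412. 431.] T [213. 180.]
[-0.0455, 0.017, 0.042] S [412. 438.] T [214. 180.]
[-0.0575, -0.017, 0.0465] S [441. 367.] T [239. 130.]
[-0.092, 0, 0.02] S [526. 440.] T [293. 168.]
[0.0458, 0.012, 0.0455] S [184. 427.] T [ 77. 151.]
[0.0458, -0.012, 0.0455] S [186. 382.] T [ 83. 114.]
```

Call:
{"op": "carry_out", "data": {"offset": [[0,0,-1],[0,0,-4],[0,0,-8],[0,0,-10],[0,0,-10]], "turn": [[0,0,0],[0,0,0],[0,0,0],[0,0,0],[0,0,0]], "fingers": [-1,-1,-1,-1,-1]}}

```text
time_s: 6.03
tool_pos: [0.4742, -0.1499, 0.1183]
tool_rot: [3.12, 0.349, 0.012]
contact_force: [-0.6, 0.0, -2.6]
finger_gap: 0.449
gripper_force: 40.0
```

```bash
cat >> h.py <<'E'
CR=np.array([.6302,-.2990,-.140])
def pk(xb,zb,th,g=.071,h=.0146,dy=0):
    "TCP pose with pack lip-end bottom edge at xb, zb (mm) in pocket frame, tilt th deg"
    t=np.deg2rad(th);L=[xb/1e3+g*np.cos(t)-h*np.sin(t),dy/1e3,.014+zb/1e3+g*np.sin(t)+h*np.cos(t)]
    return place(CR,[L])[0],pose(CR[2]-np.pi/2,t)
E
python3 - <<'E'
from h import *
st();go(*pk(-28,45,30));print(pk(-28,45,30)[0])
E
```

```text
t 6.03 [ 0.4742 -0.1499  0.1183] F [-0.5599  0.0169 -2.5755] gap 39.50029156469934 39.99898552894592
[[ 0.9753  0.2207  0.0078]
 [ 0.2207 -0.9753 -0.0018]
 [ 0.0072  0.0035 -1.    ]]
offset [14.37 18.91  1.28] turn [-0.0928  0.51    0.3546]
[ 0.6561 -0.3027  0.1071]
```

Call:
{"op": "carry_out", "data": {"offset": [[2.9,3.8,-1],[5.8,7.6,-1],[8.7,11.4,-1],[11.5,15.2,-1],[14.4,18.9,-1],[14.4,18.9,0],[14.4,18.9,1.28],[14.4,18.9,1.28],[14.4,18.9,1.28],[14.4,18.9,1.28]], "turn": [[-0.0928,0.51,0.3546],[-0.0928,0.51,0.3546],[-0.0928,0.51,0.3546],[-0.0928,0.51,0.3546],[-0.0928,0.51,0.3546],[-0.0928,0.51,0.3546],[-0.0928,0.51,0.3546],[-0.0928,0.51,0.3546],[-0.0928,0.51,0.3546],[-0.0928,0.51,0.3546]], "fingers": [-1,-1,-1,-1,-1,-1,-1,-1,-1,-1]}}

```text
time_s: 6.87
tool_pos: [0.6524, -0.3013, 0.099]
tool_rot: [2.999, -0.211, 0.786]
contact_force: [-0.3, -0.1, -2.2]
finger_gap: 0.448
gripper_force: 40.0
```

Run:
```python
from h import *
st();go(*pk(-28,45,30));go(*pk(-28,6,30))
t=bot.read_camera("top")[:,:,::-1];s=bot.read_camera("side")[:,:,::-1]
cv2.imwrite("pics/t3.png",t);cv2.imwrite("pics/s3.png",s)
out=np.zeros((590,800,3),np.uint8)
out[:250]=cv2.resize(t[145:195,316:416][:, :],(500,250),interpolation=cv2.INTER_CUBIC)[:, :1].repeat(800,1)*0
out[:250,:500]=cv2.resize(t[160:210,316:416],(500,250),interpolation=cv2.INTER_CUBIC)
out[255:590,:600]=cv2.resize(s[168:235,230:350],(600,335),interpolation=cv2.INTER_CUBIC)
cv2.imwrite("pics/comp3.png",out)
```

```text
t 6.87 [ 0.6524 -0.3013  0.099 ] F [-0.3088 -0.0647 -2.2487] gap 39.40776094571899 39.99914109706879
[[ 0.8629 -0.1395  0.4857]
 [-0.1223 -0.9902 -0.067 ]
 [ 0.4903 -0.0016 -0.8716]]
offset [ 0.74  0.08 -0.52] turn [-0.0014  0.0112 -0.0007]
offset [-1.17  0.09  2.88] turn [-0.0014  0.0112 -0.0007]
```

View pics/comp3.png

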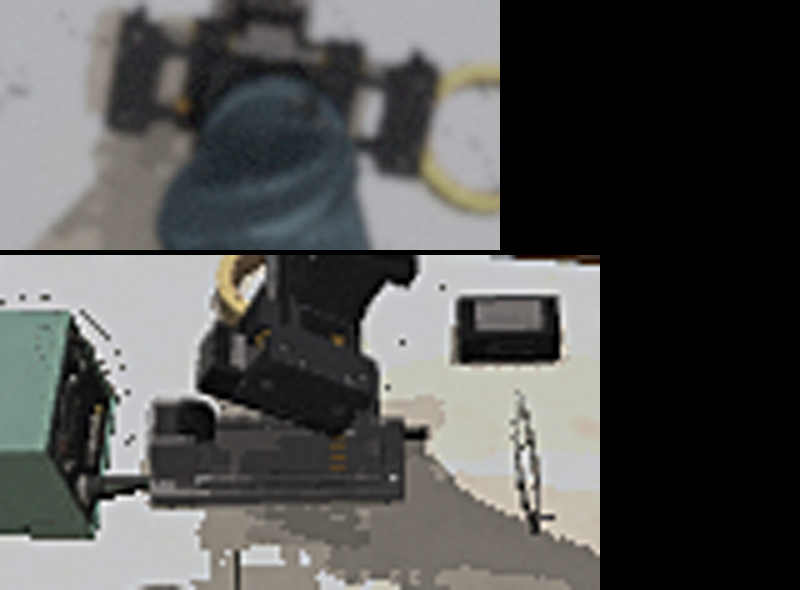

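The side view shows the pack tilted with its far end up: lip-end bottom corner at about (345,432) and far-end bottom corner at about (200,388). The tweezers lie flat on the bench. Checking the grip offset against this.

Run:
```python
from h import *
o=bot.get_obs();r=R.from_rotvec(o["tool_rot"])
for nm,x,z in(("lip bot",-.05,0),("far bot",.05,0),("far top",.05,.026),("lip top",-.05,.026)):
    P=o["tool_pos"]+r.apply([x-.021,-.02,.0146-z])
    uv=proj("side",P)[0];c=(np.linalg.inv([[np.cos(CR[2]),-np.sin(CR[2])],[np.sin(CR[2]),np.cos(CR[2])]])@(P[:2]-CR[:2]))
    print(nm,((uv-[230,168]+.5)*5-.5+[0,255]).round(),"pocket frame mm",(c*1e3).round(1),(P[2]*1e3-14).round(1))
go(*pk(-28,6,29))
```

```text
lip bot [336. 440.] pocket frame mm [-32.1  21.7] 38.7
far bot [192. 390.] pocket frame mm [55.  21.8] 87.9
far top [210. 365.] pocket frame mm [42.2 21.7] 110.5
lip top [355. 416.] pocket frame mm [-44.9  21.7] 61.3
offset [-1.24  0.18  3.1 ] turn [-0.0021 -0.0078  0.0005]
```

Run:
```python
from h import *
go(*pk(-25,20,30));go(*pk(-25,5,30))
```

```text
offset [-0.32  0.18  1.9 ] turn [-0.0021  0.0096  0.0005]
offset [-1.05  0.18  3.21] turn [-0.0021  0.0096  0.0005]
```

Call:
{"op": "carry_out", "data": {"offset": [[-0.1,0.18,1],[-0.32,0.18,1.9],[-0.32,0.18,1.9],[-0.32,0.18,1.9],[-0.32,0.18,1.9],[-0.32,0.18,1.9]], "turn": [[-0.002,0.01,0],[-0.002,0.01,0],[-0.002,0.01,0],[-0.002,0.01,0],[-0.002,0.01,0],[-0.002,0.01,0]], "fingers": [-1,-1,-1,-1,-1,-1]}}

```text
time_s: 7.47
tool_pos: [0.66, -0.3043, 0.0837]
tool_rot: [2.99, -0.21, 0.806]
contact_force: [-0.0, 0.2, -2.0]
finger_gap: 0.448
gripper_force: 40.0
```

Run:
```python
from h import *
st();go(*pk(-25,20,30));go(*pk(-25,5,30))
```

```text
t 7.47 [ 0.66   -0.3043  0.0837] F [-0.0257  0.1804 -1.9815] gap 39.41923461292656 39.99909996986389
[[ 0.8561 -0.14    0.4975]
 [-0.1204 -0.9902 -0.0714]
 [ 0.5026  0.0012 -0.8645]]
offset [-0.17 -0.1   0.08] turn [ 0.0013 -0.003   0.0002]
offset [-0.93 -0.11  1.38] turn [ 0.0013 -0.003   0.0002]
```

Call:
{"op": "carry_out", "data": {"offset": [[-0.4,-0.1,0.6],[-0.7,-0.1,1.1],[-0.93,-0.1,1.38],[-0.93,-0.1,1.38],[-0.93,-0.1,1.38],[-0.93,-0.1,1.38]], "turn": [[0,0,0],[0,0,0],[0,0,0],[0,0,0],[0,0,0],[0,0,0]], "fingers": [-1,-1,-1,-1,-1,-1]}}

```text
time_s: 7.97
tool_pos: [0.6598, -0.3041, 0.0678]
tool_rot: [2.992, -0.212, 0.803]
contact_force: [-0.4, 0.0, -2.0]
finger_gap: 0.451
gripper_force: 40.0
```

Run:
```python
from h import *
st();go(*pk(-25,5,30));go(*pk(-25,0,30))
```

```text
t 7.97 [ 0.6598 -0.3041  0.0678] F [-0.4127  0.0268 -1.9933] gap 39.65024765228699 39.999194741249084
[[ 0.8569 -0.1407  0.4959]
 [-0.1218 -0.99   -0.0705]
 [ 0.5009  0.     -0.8655]]
offset [-0.11 -0.09  0.01] turn [ 0.0006 -0.001  -0.001 ]
offset [-0.36 -0.09  0.45] turn [ 0.0006 -0.001  -0.001 ]
```

Call:
{"op": "carry_out", "data": {"offset": [[-0.1,0,0.17],[-0.15,0,0.26],[-0.15,0,0.26],[-0.15,0,0.26]], "turn": [[0,0,0],[0,0,0],[0,0,0],[0,0,0]], "fingers": [-1,-1,-1,-1]}}

```text
time_s: 8.3
tool_pos: [0.66, -0.3041, 0.0649]
tool_rot: [2.994, -0.21, 0.8]
contact_force: [-0.1, 0.1, -2.0]
finger_gap: 0.449
gripper_force: 40.0
```

Call:
{"op": "carry_out", "data": {"offset": [[0,0.15,0],[0,0.3,0],[0,0.3,0],[0,0.3,0]], "turn": [[0,0,0],[0,0,0],[0,0,0],[0,0,0]], "fingers": [-1,-1,-1,-1]}}

```text
time_s: 8.63
tool_pos: [0.66, -0.3054, 0.0648]
tool_rot: [2.996, -0.208, 0.801]
contact_force: [0.9, 4.1, -0.7]
finger_gap: 0.449
gripper_force: 40.0
```

Call:
{"op": "carry_out", "data": {"offset": [[0,-0.2,0],[0,-0.4,0],[0,-0.6,0],[0,-0.6,0],[0,-0.6,0]], "turn": [[0,0,0],[0,0,0],[0,0,0],[0,0,0],[0,0,0]], "fingers": [-1,-1,-1,-1,-1]}}

```text
time_s: 9.05
tool_pos: [0.6605, -0.3021, 0.0653]
tool_rot: [2.993, -0.21, 0.798]
contact_force: [-0.5, -0.4, -1.7]
finger_gap: 0.444
gripper_force: 40.0
```

Call:
{"op": "carry_out", "data": {"offset": [[-0.08,0.2,0.14],[-0.08,0.2,0.14],[-0.38,0.2,-0.03],[-0.68,0.2,-0.2],[-0.94,0.2,-0.36],[-0.94,0.2,-0.36],[-0.94,0.2,-0.36]], "turn": [[0,0,0],[0,0,0],[0,0,0],[0,0,0],[0,0,0],[0,0,0],[0,0,0]], "fingers": [-1,-1,-1,-1,-1,-1,-1]}}

```text
time_s: 9.63
tool_pos: [0.6514, -0.3032, 0.0655]
tool_rot: [2.998, -0.21, 0.793]
contact_force: [0.0, 0.4, -2.4]
finger_gap: 0.447
gripper_force: 40.0
```

Run:
```python
from h import *
st();go(*pk(-35,1,30));go(*pk(-38.5,1,30))
```

```text
t 9.63 [ 0.6514 -0.3032  0.0655] F [ 0.0001  0.3681 -2.4463] gap 39.32269838520517 39.999003410339355
[[ 0.8609 -0.1385  0.4896]
 [-0.1216 -0.9904 -0.0663]
 [ 0.4941 -0.0025 -0.8694]]
offset [-0.32 -0.12  0.09] turn [-0.0027  0.0068 -0.0003]
offset [-0.63 -0.12 -0.09] turn [-0.0027  0.0068 -0.0003]
```

Call:
{"op": "carry_out", "data": {"offset": [[-0.1,-0.12,0.12],[-0.3,-0.12,0.1],[-0.5,-0.12,0],[-0.66,-0.12,-0.03],[-0.66,-0.12,-0.03],[-0.66,-0.12,-0.03],[-0.66,-0.12,-0.03]], "turn": [[0,0.006,0],[0,0.006,0],[0,0.006,0],[0,0.006,0],[0,0.006,0],[0,0.006,0],[0,0.006,0]], "fingers": [-1,-1,-1,-1,-1,-1,-1]}}

```text
time_s: 10.22
tool_pos: [0.6478, -0.3028, 0.0652]
tool_rot: [3.002, -0.208, 0.792]
contact_force: [1.5, 0.3, -3.4]
finger_gap: 0.447
gripper_force: 40.0
```

Run:
```python
from h import *
st();go(*pk(-38.5,0,30));go(*pk(-41,0,30))
```

```text
t 10.22 [ 0.6478 -0.3028  0.0652] F [ 1.4885  0.2841 -3.3885] gap 39.372245833830455 39.99834179878235
[[ 0.8616 -0.1364  0.4888]
 [-0.1214 -0.9906 -0.0625]
 [ 0.4928 -0.0055 -0.8701]]
offset [-0.35 -0.13  0.16] turn [-0.0063  0.0083  0.    ]
offset [-0.57 -0.13  0.04] turn [-0.0063  0.0083  0.    ]
```

Call:
{"op": "carry_out", "data": {"offset": [[0.1,-0.1,0.2],[0.02,-0.1,0.36],[0.02,-0.1,0.36],[0.02,-0.1,0.36],[0.02,-0.1,0.36]], "turn": [[0,0.008,0],[0,0.008,0],[0,0.008,0],[0,0.008,0],[0,0.008,0]], "fingers": [-1,-1,-1,-1,-1]}}

```text
time_s: 10.63
tool_pos: [0.6511, -0.3034, 0.0644]
tool_rot: [3.003, -0.207, 0.797]
contact_force: [0.6, -0.2, -1.6]
finger_gap: 0.451
gripper_force: 40.0
```

Run:
```python
from h import *
st();go(*pk(-38.5,0,30));go(*pk(-41,0,30));print(bot.get_obs()["wrist_torque"])
```

```text
t 10.63 [ 0.6511 -0.3034  0.0644] F [ 0.5628 -0.164  -1.5514] gap 39.72828937034614 39.99904811382294
[[ 0.8602 -0.1354  0.4917]
 [-0.1213 -0.9908 -0.0606]
 [ 0.4954 -0.0075 -0.8687]]
offset [-0.6  -0.15 -0.09] turn [-0.0086  0.0053 -0.0001]
offset [-0.82 -0.15 -0.21] turn [-0.0086  0.0053 -0.0001]
[0.1035 0.6578 0.0124]
```

Run:
```python
from h import *
for th in(30,27,24,21,18): go(*pk(-51+26*np.sin(np.deg2rad(th)),.3,th,g=.074))
```

```text
offset [-0.24 -0.15 -0.09] turn [-0.0086  0.0053 -0.0001]
offset [-0.28 -0.15  0.24] turn [-0.0086 -0.047   0.0002]
offset [-0.33 -0.14  0.57] turn [-0.0086 -0.0994  0.0004]
offset [-0.42 -0.14  0.9 ] turn [-0.0086 -0.1517  0.0006]
offset [-0.52 -0.14  1.24] turn [-0.0086 -0.2041  0.0008]
```

Call:
{"op": "carry_out", "data": {"offset": [[-0.24,-0.12,-0.09],[-0.24,-0.12,-0.09],[-0.28,-0.12,0.24],[-0.33,-0.12,0.57],[-0.33,-0.12,0.57],[-0.33,-0.12,0.57]], "turn": [[-0.008,0.005,0],[-0.008,0.005,0],[-0.008,-0.047,0],[-0.008,-0.099,0],[-0.008,-0.099,0],[-0.008,-0.099,0]], "fingers": [-1,-1,-1,-1,-1,-1]}}

```text
time_s: 11.13
tool_pos: [0.6528, -0.3009, 0.0582]
tool_rot: [3.037, -0.206, 0.649]
contact_force: [0.0, 0.4, 0.2]
finger_gap: 0.447
gripper_force: 40.0
```

Run:
```python
from h import *
st()
for th in(24,21,18,15,12): go(*pk(-51+26*np.sin(np.deg2rad(th)),.3,th,g=.074))
s=bot.read_camera("side")[:,:,::-1];cv2.imwrite("pics/s4.png",cv2.resize(s[168:235,230:350],(720,402),interpolation=cv2.INTER_CUBIC))
```

```text
t 11.13 [ 0.6528 -0.3009  0.0582] F [0.0242 0.3609 0.1904] gap 39.34552230755829 40.00037133693695
[[ 0.9042 -0.1351  0.4051]
 [-0.1227 -0.9908 -0.0564]
 [ 0.409   0.0013 -0.9125]]
offset [-0.15  0.12 -0.01] turn [-0.0007 -0.0025  0.0047]
offset [-0.2   0.12  0.32] turn [-0.0006 -0.0548  0.0047]
offset [-0.27  0.12  0.66] turn [-0.0004 -0.1072  0.0047]
offset [-0.36  0.12  1.  ] turn [-0.0003 -0.1596  0.0047]
offset [-0.48  0.12  1.35] turn [-0.0002 -0.2119  0.0047]
```

View pics/s4.png

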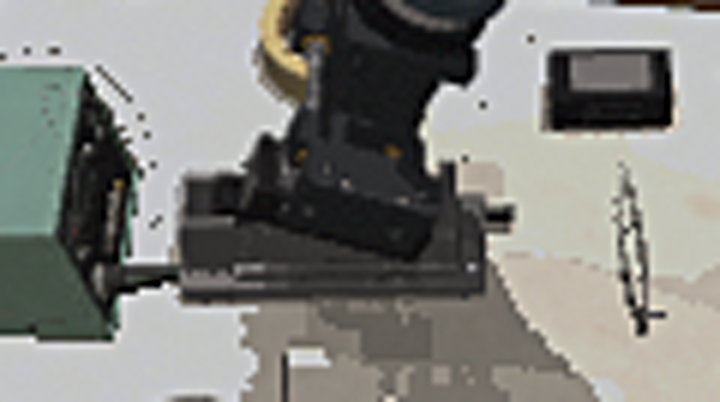

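The lip end of the pack, bottom corner at about (420,258), now sits under the lip post at (445,200). The far end is still above the catch. I'll rock it down.

Call:
{"op": "carry_out", "data": {"offset": [[-0.2,0.1,0.0],[-0.25,0.1,0.32],[-0.3,0.1,0.66],[-0.4,0.1,1.0],[-0.5,0.1,1.35],[-0.5,0.1,1.35],[-0.5,0.1,1.35]], "turn": [[0,0,0.004],[0,-0.055,0.004],[0,-0.107,0.004],[0,-0.16,0.004],[0,-0.212,0.004],[0,-0.212,0.004],[0,-0.212,0.004]], "fingers": [-1,-1,-1,-1,-1,-1,-1]}}

```text
time_s: 11.77
tool_pos: [0.6518, -0.3031, 0.0426]
tool_rot: [3.105, -0.223, 0.325]
contact_force: [-0.3, 1.7, -2.0]
finger_gap: 0.452
gripper_force: 40.0
```

Run:
```python
from h import *
st()
for th in(12,8,4,0,-1): go(*pk(-51+26*np.sin(np.deg2rad(th)),.3,th,g=.074))
```

```text
t 11.77 [ 0.6518 -0.3031  0.0426] F [-0.2925  1.7139 -2.037 ] gap 39.77639551636723 39.99950051307678
[[ 0.9683 -0.1424  0.2054]
 [-0.14   -0.9898 -0.0262]
 [ 0.207  -0.0034 -0.9783]]
offset [ 0.21 -0.11 -0.1 ] turn [-0.0027  0.0009 -0.0035]
offset [ 0.12 -0.1   0.39] turn [-0.0028 -0.0689 -0.0035]
offset [-0.01 -0.1   0.87] turn [-0.0029 -0.1387 -0.0034]
offset [-0.18 -0.1   1.36] turn [-0.003  -0.2085 -0.0033]
offset [-0.22 -0.1   1.48] turn [-0.0031 -0.226  -0.0032]
```

Call:
{"op": "carry_out", "data": {"offset": [[0.05,-0.1,0.3],[0,-0.1,0.6],[-0.05,-0.1,0.87],[-0.15,-0.1,1.1],[-0.2,-0.1,1.36],[-0.2,-0.1,1.5],[-0.2,-0.1,1.6],[-0.2,-0.1,1.6]], "turn": [[0,-0.055,0],[0,-0.1,0],[0,-0.139,0],[0,-0.17,0],[0,-0.208,0],[0,-0.208,0],[0,-0.215,0],[0,-0.215,0]], "fingers": [-1,-1,-1,-1,-1,-1,-1,-1]}}

```text
time_s: 12.43
tool_pos: [0.6526, -0.3033, 0.0287]
tool_rot: [-3.128, 0.227, 0.008]
contact_force: [-5.1, 3.1, 10.9]
finger_gap: 0.443
gripper_force: 40.0
```

Run:
```python
from h import *
st()
for th in(0,-1): go(*pk(-51+26*np.sin(np.deg2rad(th)),0,th,g=.074))
s=bot.read_camera("side")[:,:,::-1];cv2.imwrite("pics/s5.png",cv2.resize(s[168:235,230:350],(720,402),interpolation=cv2.INTER_CUBIC))
```

```text
t 12.43 [ 0.6526 -0.3033  0.0287] F [-5.1355  3.0836 10.9439] gap 39.02380352405439 40.00233829021454
[[ 0.9895 -0.1444 -0.0049]
 [-0.1444 -0.9895  0.0057]
 [-0.0056 -0.0049 -1.    ]]
offset [ 0.02 -0.11  0.01] turn [-0.0049  0.0056 -0.0049]
offset [-0.   -0.11  0.14] turn [-0.005  -0.0118 -0.0049]
```

View pics/s5.png

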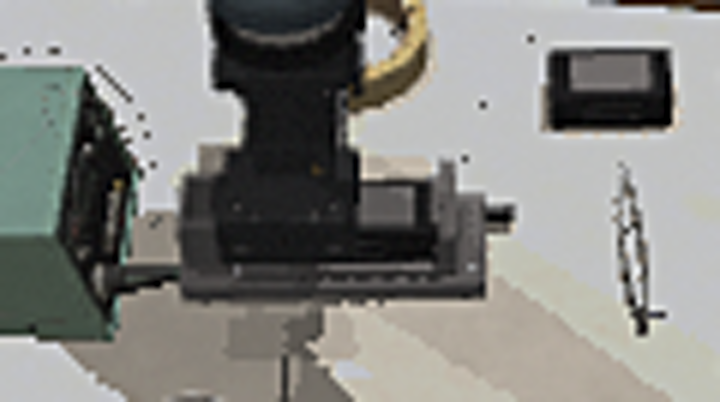

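The pack looks level, with TCP z matching the pocket floor. I'll release it, lift away and check the catch.

Call:
{"op": "carry_out", "data": {"offset": [[-0.15,-0.1,0],[-0.15,-0.1,0],[-0.15,-0.1,0],[-0.15,-0.1,0],[-0.15,-0.1,0],[-0.15,-0.1,0],[-0.15,-0.1,-2],[-0.15,-0.1,-6],[-0.15,-0.1,-10],[-0.15,-0.1,-10]], "turn": [[0,0,0],[0,0,0],[0,0,0],[0,0,0],[0,0,0],[0,0,0],[0,0,0],[0,0,0],[0,0,0],[0,0,0]], "fingers": [-1,-1,0.25,0.25,0.25,0.25,0.25,0.25,0.25,0.25]}}

```text
time_s: 13.32
tool_pos: [0.6565, -0.3045, 0.1356]
tool_rot: [3.131, -0.224, 0.005]
contact_force: [1.6, -1.5, 0.3]
finger_gap: 0.625
gripper_force: 0.0
```

Call:
{"op": "carry_out", "data": {"offset": [[-4,0,-1],[-8,0,-2],[-12,0,-3],[-16,0,-4],[-16,0,-4],[-16,0,-4]], "turn": [[0,0,0],[0,0,0],[0,0,0],[0,0,0],[0,0,0],[0,0,0]], "fingers": [0.25,0.25,0.25,0.25,0.25,0.25]}}

```text
time_s: 13.82
tool_pos: [0.4931, -0.2785, 0.169]
tool_rot: [-3.13, 0.228, 0.011]
contact_force: [0.9, -0.3, 0.4]
finger_gap: 0.626
gripper_force: 0.0
```

Run:
```python
from h import *
st()
t=bot.read_camera("top")[:,:,::-1];s=bot.read_camera("side")[:,:,::-1]
cv2.imwrite("pics/t6f.png",t);cv2.imwrite("pics/s6f.png",s)
out=np.zeros((600,800,3),np.uint8)
out[:,:]=0
out[:310,:350]=cv2.resize(t[150:212,336:406],(350,310),interpolation=cv2.INTER_CUBIC)
out[:310,355:800]=cv2.resize(t[140:280,220:420],(445,310),interpolation=cv2.INTER_CUBIC)
out[315:600,:800]=cv2.resize(s[188:226,250:357],(800,285),interpolation=cv2.INTER_CUBIC)
cv2.imwrite("pics/c6.png",out)
```

```text
t 13.82 [ 0.4931 -0.2785  0.169 ] F [ 0.9395 -0.2883  0.3932] gap 55.09991806659565 0.0
[[ 0.9894 -0.145  -0.0068]
 [-0.145  -0.9894  0.0041]
 [-0.0073 -0.0031 -1.    ]]
```

View pics/c6.png

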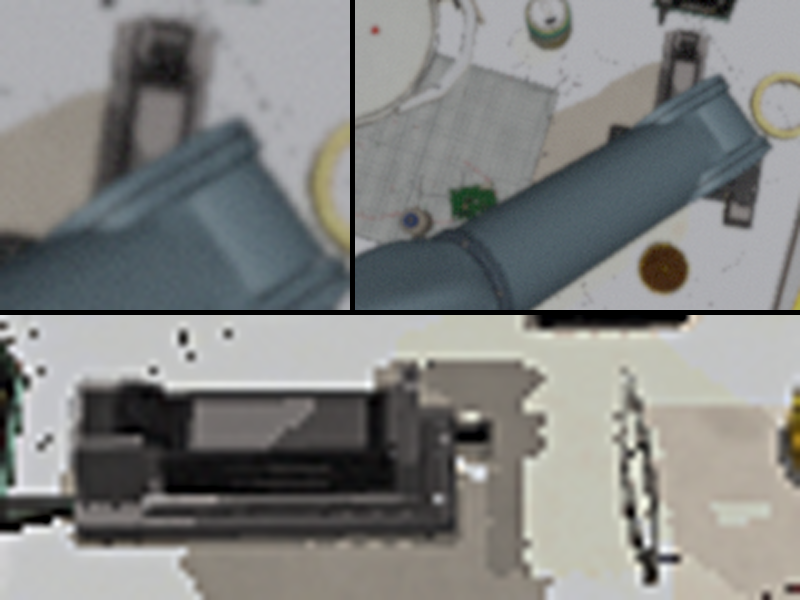

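The pack lies level in the pocket, with its far end under the dark catch block at about (120-160,390-440). I've already used up the picture views (slightly over the limit), so I'll check the catch numerically against the closed state in the earlier frame.

Run:
```python
import cv2,numpy as np
a=cv2.imread("pics/s2.png",0);b=cv2.imread("pics/s6f.png",0)
for r in range(194,210): print(r,a[r,258:280],b[r,258:280],sep="\n")
```

```text
194
[198 197 198 199 199 198 198 198 199 200 199 202 202 201 198 198 200 191
 200 198 197 197]
[195 196 195 197 196 197 195 195 196 198 197 197 201 198 196 196 200 189
 197 196 195 195]
195
[198 200 200 203 203 203 203 205 207 209 208 211  76 196 200 198 198 198
 199 197 197 198]
[195 196 199 200 201 201 201 202 205 206 206 208  75 195 197 196 196 196
 196 195 196 194]
196
[198 201 208 168 183 184 185 189 155 154 155 190 212 215 205 200 199 198
 197 197 197 196]
[195 200 205 167 179 182 183 188 151 152 153 190 209 212 203 200 199 198
 199 200 199 199]
197
[200 206 146 116 122 123 127 103  64  45  47  57  64 118 212 208 203 200
 198 196 197 197]
[198 203 143 116 120 122 126 103  64  44  44  55  63 118 216 217 215 215
 215 215 216 217]
198
[202 212 124  48  49  51  52  47  29  22  17   4  13  25 121 216  72 196
 201 199 200 200]
[199 209 123  49  46  49  53  45  27  25  21   6  15  27  93  92  89  62
  57  55  55  56]
199
[203 157 143  50  42  47  49  37  22  30  26  23  24  12  20 169 206 211
 210 210 210 210]
[202 155 142  48  41  45  48  35  24  29  28  20  26  15  23  23  24  35
  
[... 1175 characters left out ...]
0  50  57  57  46  75  90 113 113
 111 110 111 111]
[207 131  49  46  50  50  48  50  48  50  50  56  59  48  35  35  33  36
  39  41  39  36]
207
[212 124  44  44  46  50  47  48  48  49  51  50  48  51  91  98  98  96
 110 110 110 112]
[210 122  45  44  46  46  49  48  47  48  49  50  53  33  22  23  20  21
  19  16  18  19]
208
[216 125  45  44  50  50  50  49  50  50  51  51  49  49  91 100  96  95
 112 111 110 110]
[212 123  45  45  50  49  49  51  49  49  47  50  55  31  17  17  14  17
  17  15  17  18]
209
[147 145  53  44  48  51  50  51  51  50  50  46  51  48  89  98  97  95
 111 112 111 111]
[146 144  51  46  49  50  49  50  49  49  48  48  55  46  14  18  19  12
  16  16  15  16]
```

The catch pixels match the closed state exactly, and the pack lies flat below it. The gripper is clear, so I'm handing in.

```bash
python3 -c "
from rig import bot
print(bot.close_job())"
```

```text
the job is handed in; nothing more can be done
None
```

The tweezers lie flat on the bench clear of the cradle, and the long pack is flat in the pocket with the catch closed over it; handed in after about 14 s of robot time, no verdict returned, and I viewed 11 pictures against the limit of 10.

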